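# Clear the soldering turntable: four blocks back into their pans

## Robot

A 6-joint arm with a two-finger parallel gripper is mounted at the origin on the work surface. World frame = base frame: x ahead of the robot, y to its left, z up, the work surface at z = 0. Lengths are in mm, angles in rad, forces in N, time in s.
With the tool pointing down it reaches from about 275 to 775 mm from the base axis. Payload 14.6 kg.
Tool frame: the origin (TCP) lies at the very end of the fingers, on their centre line; the grasp point (between the pads) lies 19 mm behind it; z points along the fingers, y is the line along which they close (so a half turn about z gives the same grasp; the last joint's range is limited). The gripper opens to 85 mm and grips with 20 to 120 N. Pads are 22 mm wide; open, the fingers measure 114 mm over their backs; the gripper's body (76 mm by 85 mm) begins 54 mm behind the grasp point. The pads swing forward as they close: fully open they stand 13 mm farther back than shut.
Start: joints at [-1.366, 0.263, -0.048, 1.259, 0, 1.415], TCP at [184.84, -491.388, 231.278] pointing down, gripper open.
Joint ranges: [-2.65, 2.65], [-0.89, 1.7], [-1.18, 1.37], [-2.13, 2.11], [-1.35, 1.29], [-3.14, 3.14]. Speed limits (rad/s): [1.89, 1.89, 2.57, 2.79, 3.14, 3.14].

## Interface

Orientations are given as a unit quaternion [w, x, y, z].
In Python, from workcell import r gives the robot as it stands.
- The arm moves only by the shell command python3 -m crank 'ROWS' [OPENING] [FORCE]. ROWS is a JSON object whose one key "steps" holds one flat list of numbers, 6 for each row, row after row: the shift along the tool's x, y, z in mm, then the turn, a rotation vector about the tool's x, y, z in degrees. A call has 1 to 12 rows; each row is the pose to reach, as a shift and turn from the pose commanded when the call began, along the tool's axes at that moment; what a row does not reach only later rows make up. A row lasts 1/8 s, in which the tool goes at most 62.5 mm and 10.7 degrees, less where a joint would pass 70% of its speed; a pose out of reach is approached as far as the arm can. A call with a gripper value outside its range is refused whole. OPENING is the closure, from -1 (fully open) to 1 (shut), set as the call begins (- or left out, the last holds). The fingers move at their own pace and stop on an object; FORCE is the grip in N (left out, the last holds). Time passes only in rows, so rows that repeat a pose let the fingers close. It gives the time, the measured TCP pose, the force, the opening and the grip force at its end, in the units of the state.
- r.state(): the state, without advancing time (a new reading comes with each control period).
- r.read_camera(name): name is "side" or "top"; returns a dict with "color" (480x640x3 uint8, red, green, blue), "fovy" (degrees; the focal length in pixels is half the picture's height over the tangent of half this angle, whatever the lens; pixels are square), "cx", "cy" (the principal point, pixels), "pose" (4x4, takes a point from camera to world coordinates). Camera axes: x right, y down, z forward; pixel columns grow to the right and rows downward; lengths in mm; the calibration is good to about 2 mm. A picture is of the moment at which its call begins. There is no depth.
- r.close_job(): hands the job in; it is judged then, once.
Trained networks look in a picture, given as the dict that the camera call returned (one of the last four; its "shot" number tells which), for a name from the list of things; names that differ only in an ending like _2 or _b are one class to them, and where a whole thing is asked for, a point or a joint stands for the part that bears it (a point fixed in the world has none). Each returns a list of dicts, best first, with "conf" (0 to 1); they miss things now and then, are a little off and sometimes report something else, mostly with a low value. They report only what shows in the picture. A call takes as long as a camera call.
- r.boxes_of(picture, label): "extent" ([left, top, width, height] in pixels, round what is visible of it).
The state is a dict: "clock": time; "joint_pos": joint angles; "joint_vel": joint speeds; "tau": joint torques, N m; "eef_pos": TCP position; "eef_rot": TCP orientation; "force": force on the tool from outside, world axes, zero at the start; "wrist_torque": the same for the moment, N m; "grip_width": opening from 0.0 (shut) to 1.0 (fully open); "finger_force": force on a finger pad.
Only numpy, scipy, OpenCV 4.12 (cv2) and the standard library are available. Lean on these libraries where they do the work, as an engineer would, in place of code of your own. Each camera call takes 0.05 s, during which the arm holds its last target. There are 200 camera calls.

## Task

Clear the stack of four soldering blocks off the turntable, one at a time from the top down, and put each away in the metal pan made to its shape: the round honeycomb disc in the round pan, the black charcoal block in the small dark oblong pan, the white magnesia block in the square pan and the buff firebrick in the large oblong pan. Each must end lying flat on the floor of its pan, inside the rim and let go. The blocks are brittle, so lower them all the way instead of dropping or tipping them, and leave the flux jar and the borax dish where they stand.

Things in the scene. Friction and masses are not known exactly. Their poses are not given: they have to be found in the camera images.
- honeycomb: Round cream ceramic disc with a grid of small dark holes in its top, 44 mm in diameter, 16 mm tall, about 50 g; top of the stack at the start, on the charcoal block. Origin: centre of the underside; z is its axis, up.
- charcoal: Black compressed charcoal block with two thin binding wires round it, 76 mm (its x) by 40 mm (its y), 28 mm tall, about 70 g; second from the top, on the magnesia block. Origin: centre of the underside, z up.
- magnesia: White magnesia block, square, 64 by 64 mm, 24 mm tall, about 100 g; third from the top, on the firebrick. Origin: centre of the underside, z up.
- brick: Buff (pale tan) firebrick, 114 mm (its x) by 64 mm (its y), 32 mm tall, about 190 g; bottom of the stack, on the grey turntable disc (160 mm across, top 45 mm over the bench; it turns stiffly about the vertical, cannot be lifted). Layers of the stack lie up to 6 mm off-centre and 0.15 rad turned on the one below. Origin: centre of the underside, z up.
- honeycomb_pan: Low metal storage pan, fixed flat on the bench, round, 62 mm across outside, bare light metal. Floor and walls 2 mm thick; rim top 7 mm over the bench, 5 mm over the inner floor. Inside 58 mm across, 7 mm of play all round the honeycomb disc. Look-only tab at its +x end. Origin: centre of the underside (inner floor at z = +2 mm); z up.
- charcoal_pan: Low metal storage pan, fixed flat on the bench, small oblong, 94 mm (its x) by 58 mm (its y) outside, dark steel. Floor and walls 2 mm thick; rim top 7 mm over the bench, 5 mm over the inner floor. Inside 90 by 54 mm, 7 mm to spare on each side of the charcoal block. Look-only tab at its +x end. Origin: centre of the underside (inner floor at z = +2 mm); z up, x along the long side.
- magnesia_pan: Low metal storage pan, fixed flat on the bench, square, 82 by 82 mm outside, bare light metal. Floor and walls 2 mm thick; rim top 7 mm over the bench, 5 mm over the inner floor. Inside 78 by 78 mm, 7 mm to spare on each side of the magnesia block. Look-only tab at its +x end. Origin: centre of the underside (inner floor at z = +2 mm); z up, x and y along its sides.
- brick_pan: Low metal storage pan, fixed flat on the bench, large oblong, 132 mm (its x) by 82 mm (its y) outside, bare light metal. Floor and walls 2 mm thick; rim top 7 mm over the bench, 5 mm over the inner floor. Inside 128 by 78 mm, 7 mm to spare on each side of the firebrick. Look-only tab at its +x end. Origin: centre of the underside (inner floor at z = +2 mm); z up, x along the long side.
- flux_jar: Bystander: amber glass jar with a green cap, 48 mm in diameter, 60 mm tall, standing loose beyond the turntable. Origin: centre of the underside.
- borax_dish: Bystander: low round white ceramic dish, 80 mm across the rim, 18 mm tall, with a white borax cone standing 35 mm high in its middle; loose, beyond the turntable. Origin: centre of the underside.

How it is judged (in metres and radians):
On the way, in this order (a step that is already met when the one before it is completed fails the run):
1. the honeycomb disc lies let go in the round pan (horizontal distance between honeycomb and honeycomb_pan below 0.012 m and z of honeycomb in the frame of honeycomb_pan between 0 and 0.0038 m and angle between honeycomb's own z axis and vertical below 0.03 rad and contact force between honeycomb and the fingers below 0.05 N), for 0.2 s.
2. the charcoal block lies let go in the small dark oblong pan (horizontal distance between charcoal and charcoal_pan below 0.012 m and z of charcoal in the frame of charcoal_pan between 0 and 0.0038 m and angle between charcoal's own z axis and vertical below 0.03 rad and contact force between charcoal and the fingers below 0.05 N), for 0.2 s.
3. the magnesia block lies let go in the square pan (horizontal distance between magnesia and magnesia_pan below 0.012 m and z of magnesia in the frame of magnesia_pan between 0 and 0.0038 m and angle between magnesia's own z axis and vertical below 0.03 rad and contact force between magnesia and the fingers below 0.05 N), for 0.2 s.
4. the firebrick lies let go in the large oblong pan (horizontal distance between brick and brick_pan below 0.012 m and z of brick in the frame of brick_pan between 0 and 0.0038 m and angle between brick's own z axis and vertical below 0.03 rad and contact force between brick and the fingers below 0.05 N), for 0.2 s.
At the end, for the whole second after the job is handed in: All four blocks lie let go and at rest in their own pans: each block's centre within 12 mm of its pan's centre (the rim itself allows less than 10), its underside down on the pan's floor (less than 1.8 mm above it) and level to 0.03 rad, so that nothing rests on a rim (all of step 1 and all of step 2 and all of step 3 and all of step 4 and linear speed of each of honeycomb, charcoal, magnesia, brick below 0.02 m/s and angular speed of each of honeycomb, charcoal, magnesia, brick below 0.2 rad/s); the robot touches nothing.
It fails at once if a block is dropped or thrown (moves faster than 0.7 m/s with nothing touching it, a free fall of about 25 mm) ((contact force between honeycomb and anything else below 0.001 N and linear speed of honeycomb above 0.7 m/s) or (contact force between charcoal and anything else below 0.001 N and linear speed of charcoal above 0.7 m/s) or (contact force between magnesia and anything else below 0.001 N and linear speed of magnesia above 0.7 m/s) or (contact force between brick and anything else below 0.001 N and linear speed of brick above 0.7 m/s)).
It fails at once if a block is tipped over (more than 0.7 rad off level) (angle between any of honeycomb, charcoal, magnesia, brick's own z axis and vertical above 0.7 rad).
It fails at once if the flux jar is knocked or moved (by more than 20 mm) (distance of flux_jar from where it was at the start of the episode above 0.02 m).
It fails at once if the borax dish is knocked or moved (by more than 20 mm) (distance of borax_dish from where it was at the start of the episode above 0.02 m).
It also fails if it takes over 112 s, if anything falls off the work surface, if the arm or the gripper's body presses on something with over 40 N, if the wrist force passes 120 N, or if a joint passes its speed limit or range.

## Working session

There is one attempt and no reset: what is moved stays moved. The work goes in short steps, Python scripts to look and compute and a shell command to move; the robot and the scene stay as the last step left them, time stands still between calls to the robot, and variables do not carry over. Pictures are saved under pics/ and viewed, at most 16 in all, crops included, and the job is handed in when it is done.

```bash
mkdir -p pics; ls
python3 - <<'E'
from workcell import r
import cv2,numpy as np
np.set_printoptions(precision=3,suppress=True)
print(r.state())
for n in ("top","side"):
    p=r.read_camera(n); cv2.imwrite(f"pics/{n}0.png",p["color"][:,:,::-1])
    print(n,p["fovy"],p["cx"],p["cy"],p["pose"])
    for l in "honeycomb charcoal magnesia brick honeycomb_pan charcoal_pan magnesia_pan brick_pan flux_jar borax_dish".split():
        print(l,[(np.round(d["extent"],1).tolist(),round(d["conf"],2)) for d in r.boxes_of(p,l)[:2]])
E
```

```text
pics
{'clock': 0.0, 'joint_pos': array([-1.366,  0.264, -0.049,  1.259,  0.   ,  1.416]), 'joint_vel': array([-0.001, -0.002,  0.   ,  0.001,  0.001,  0.001]), 'tau': array([ -0.001, -63.761,  38.458,   0.014,  -0.   ,   0.   ]), 'eef_pos': array([ 184.782, -491.112,  230.813]), 'eef_rot': array([-0.001,  0.984,  0.179, -0.   ]), 'force': array([-0.095, -0.214, -0.36 ]), 'wrist_torque': array([-0.041,  0.05 ,  0.019]), 'finger_force': 0.0, 'grip_width': 1.003989838650806}
top 51.53670697907826 310.9630683429033 242.035122634073 [[  -0.029   -0.987    0.16   425.606]
 [  -0.999    0.032    0.019   -7.203]
 [  -0.024   -0.159   -0.987 1206.287]
 [   0.       0.       0.       1.   ]]
honeycomb [([308.3, 235.2, 21.1, 23.6], 0.9), ([303.6, 220.8, 31.3, 53.6], 0.5)]
charcoal [([310.2, 229.5, 20.3, 36.7], 0.7)]
magnesia [([305.2, 232.4, 29.6, 30.4], 0.52)]
brick [([305.0, 221.1, 29.4, 50.5], 0.92)]
honeycomb_pan [([414.7, 222.8, 25.4, 31.1], 0.83)]
charcoal_pan [([440.1, 286.8, 26.5, 46.6], 0.82)]
magnesia_pan [([178.9, 294.3, 42.7, 43.0], 0.61)]
brick_pan [([305.1, 222.2, 26.2, 52.0], 0.7
[... 178 characters left out ...]
7288228002946 304.1332548995565 239.23601420450868 [[ -0.972  -0.161   0.169 441.629]
 [ -0.233   0.618  -0.751 813.216]
 [  0.016  -0.769  -0.638 790.527]
 [  0.      0.      0.      1.   ]]
honeycomb [([314.0, 215.6, 19.8, 23.0], 0.69)]
charcoal [([299.6, 221.8, 46.5, 26.2], 0.9)]
magnesia [([299.3, 242.6, 34.4, 14.8], 0.69)]
brick [([285.6, 236.5, 67.4, 41.2], 0.64)]
honeycomb_pan [([317.1, 198.3, 29.2, 16.5], 0.93)]
charcoal_pan [([385.1, 191.9, 41.2, 22.9], 0.64)]
magnesia_pan [([333.4, 382.5, 72.1, 65.2], 0.84)]
brick_pan [([226.6, 337.0, 86.7, 60.1], 0.98)]
flux_jar [([224.8, 337.2, 89.5, 61.2], 0.69), ([203.5, 272.4, 22.1, 35.3], 0.59)]
borax_dish [([244.1, 212.1, 33.6, 28.0], 0.92)]
```

Run:
```python
import cv2
a=cv2.imread("pics/top0.png")[150:350,165:480]; cv2.imwrite("pics/t1.png",cv2.resize(a,None,fx=2.5,fy=2.5,interpolation=cv2.INTER_CUBIC))
a=cv2.imread("pics/side0.png")[180:460,190:440]; cv2.imwrite("pics/s1.png",cv2.resize(a,None,fx=2.1,fy=2.1,interpolation=cv2.INTER_CUBIC))
```

```text
(no output)
```

View pics/t1.png

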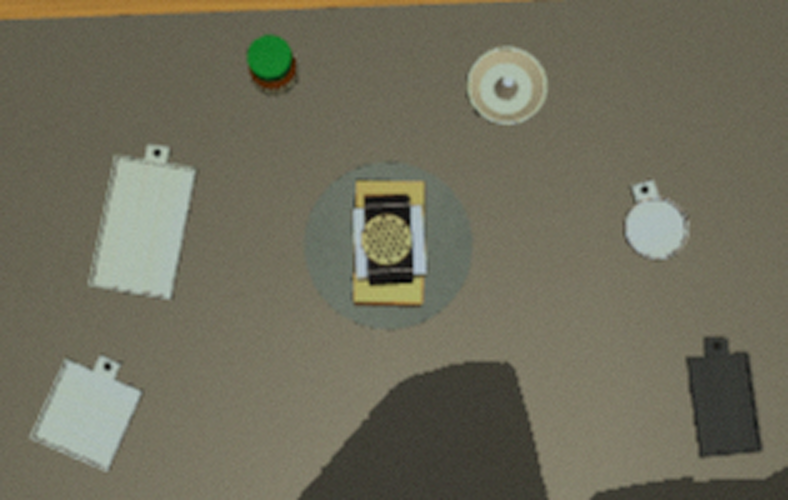

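View pics/s1.png

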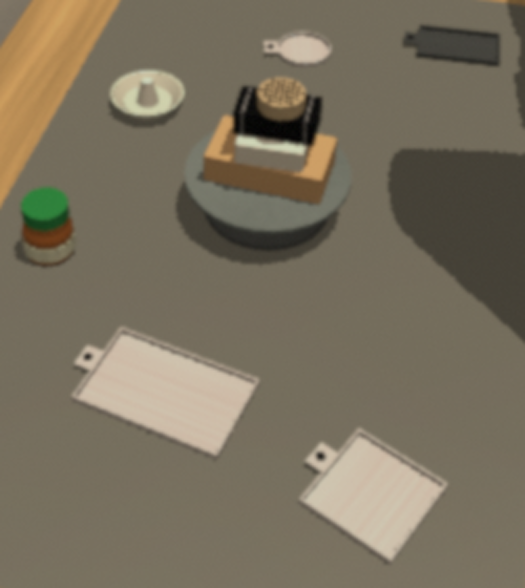

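View pics/top0.png

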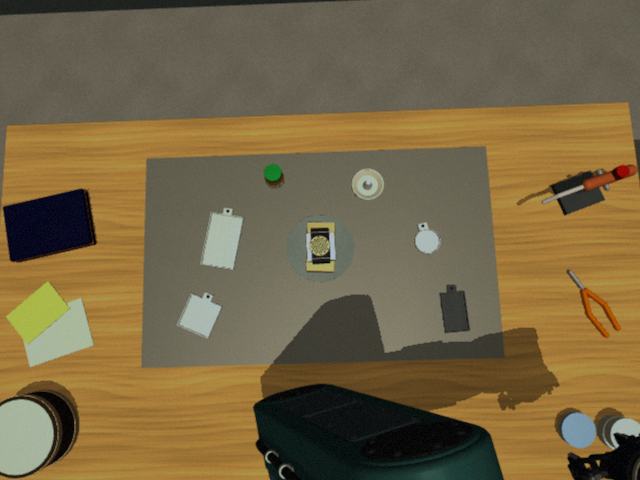

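```bash
cat > h.py <<'E'
import cv2,numpy as np
np.set_printoptions(precision=2,suppress=True)
def pix(p,P):
    T=np.array(p["pose"]);f=240/np.tan(np.radians(p["fovy"]/2))
    c=(np.atleast_2d(P)-T[:3,3])@T[:3,:3]
    return np.c_[f*c[:,0]/c[:,2]+p["cx"],f*c[:,1]/c[:,2]+p["cy"]]
def ray(p,uv,z):
    T=np.array(p["pose"]);f=240/np.tan(np.radians(p["fovy"]/2))
    d=T[:3,:3]@np.array([(uv[0]-p["cx"])/f,(uv[1]-p["cy"])/f,1])
    return (T[:3,3]+d*(z-T[2,3])/d[2])[:2]
def ortho(p,c,z,h=90,s=2):
    # image: rows = -x (x up), cols = -y (y left); s px/mm
    n=2*h*s; j,i=np.meshgrid(np.arange(n),np.arange(n))
    P=np.c_[(c[0]+h-i/s).ravel(),(c[1]+h-j/s).ravel(),np.full(n*n,z)]
    m=pix(p,P).reshape(n,n,2).astype(np.float32)
    return cv2.remap(p["color"],m[...,0],m[...,1],cv2.INTER_CUBIC)[...,::-1].copy()
def rect(mask,c,h=90,s=2,k=25,near=None):
    m=cv2.morphologyEx(mask.astype(np.uint8)*255,cv2.MORPH_OPEN,cv2.getStructuringElement(cv2.MORPH_ELLIPSE,(k,k)))
    cs,_=cv2.findContours(m,cv2.RETR_EXTERNAL,cv2.CHAIN_APPROX_NONE)
    if not cs: return None
    q=max(cs,key=cv2.contourArea)
    (u,v),(w,hh),a=cv2.minAreaRect(q)
    b=cv2.boxPoints(((u,v),(w,hh),a)); e=max([b[1]-b[0],b[2]-b[1]],key=np.linalg.norm)
    yaw=np.arctan2(-e[0],-e[1]); yaw=(yaw+np.pi/2)%np.pi-np.pi/2
    return np.array([c[0]+h-v/s,c[1]+h-u/s]),max(w,hh)/s,min(w,hh)/s,yaw,b
E
python3 - <<'E'
from workcell import r
from h import *
L={"honeycomb_pan":7,"charcoal_pan":7,"magnesia_pan":7,"brick_pan":7,"honeycomb":145,"charcoal":129,"magnesia":101,"brick":77,"flux_jar":60,"borax_dish":18}
mos=[]
for n in("top","side"):
    p=r.read_camera(n)
    row=[]
    for l,z in L.items():
        bs=r.boxes_of(p,l)
        if l=="brick_pan": bs=[b for b in bs if n=="side" or b["extent"][0]<250]
        if l=="flux_jar": bs=[b for b in bs if b["extent"][2]<50]
        if not bs: print(n,l,"miss"); continue
        x,y,w,h=bs[0]["extent"]; c=ray(p,(x+w/2,y+h/2),z)
        print(n,l,c,end=" ")
        if "_pan" in l:
            o=ortho(p,c,z); g=cv2.cvtColor(o,cv2.COLOR_BGR2GRAY)
            g=cv2.GaussianBlur(g,(5,5),0)
            t,m=cv2.threshold(g,0,255,cv2.THRESH_OTSU+(cv2.THRESH_BINARY_INV if l[0]=="c" else 0))
            R=rect(m>0,c,k=45)
            print(R[:4],t,end="")
            cv2.drawContours(o,[R[4].astype(int)],0,(0,0,255),1); row.append(o[::2,::2])
        print()
    c=(405,-5)
    for z in (145,129,101,77):
        o=ortho(p,(415,-15),z); cv2.putText(o,str(z),(5,30),0,1,(0,255,0)); row.append(o[::2,::2])
    mos.append(np.hstack(row[:4])); mos.append(np.hstack(row[4:8]))
cv2.imwrite("pics/mos.png",cv2.resize(np.vstack(mos),(600,600)))
E
```

```text
top honeycomb_pan [ 618.12 -272.63] (array([ 613.49, -265.26]), 56.922096252441406, 56.56854248046875, np.float32(0.7853981)) 142.0
top charcoal_pan [ 446.29 -316.43] (array([ 450.35, -318.04]), 112.05734252929688, 61.51726150512695, np.float32(0.06442666)) 85.0
top magnesia_pan [453.93 294.06] (array([452.42, 287.88]), 84.87098693847656, 79.03636169433594, np.float32(-0.42662764)) 142.0
top brick_pan [638.66 237.52] (array([633.65, 234.22]), 136.82408142089844, 79.95162963867188, np.float32(-0.19239557)) 139.0
top honeycomb [585.61  -4.79] 
top charcoal [587.31 -13.05] 
top magnesia [590.    -7.31] 
top brick [594.74  -3.33] 
top flux_jar [774.37 100.26] 
top borax_dish [ 760.52 -124.69] 
side honeycomb_pan [ 616.17 -243.56] (array([ 611.87, -259.17]), 57.784725189208984, 54.21461868286133, np.float32(-0.616297)) 143.0
side charcoal_pan [ 445.98 -295.99] (array([ 447.99, -311.35]), 111.50711822509766, 69.65612030029297, np.float32(0.06374335)) 86.0
side magnesia_pan [447.87 295.49] (array([451.79, 293.69]), 86.78723907470703, 76.41205596923828, np.float32(-0.4254496)) 151.0
side brick_pan [626.3  246.47] (array([628.67, 240.61]), 128.98617553710938, 76.72428894042969, np.float32(-0.1996839)) 150.0
side honeycomb [585.91  16.4 ] 
side charcoal [587.16   6.7 ] 
side magnesia [591.9   33.11] 
side brick [591.73  21.01] 
side flux_jar [764.12 138.19] 
side borax_dish [ 752.18 -115.34]
```

View pics/mos.png

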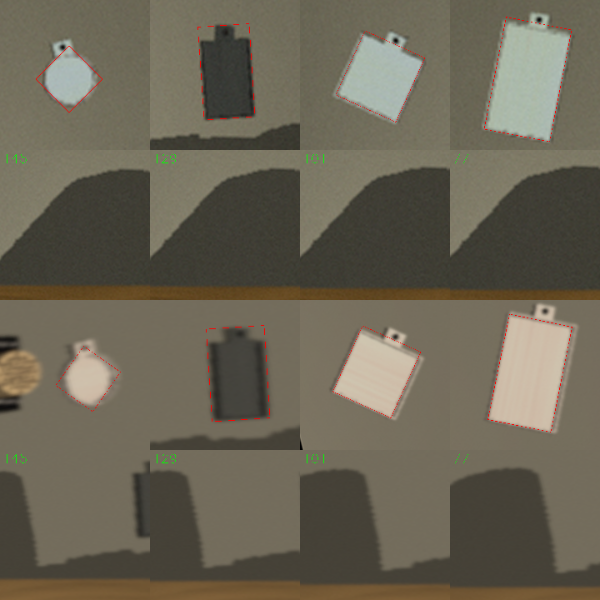

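Run:
```python
from workcell import r
from h import *
from scipy.optimize import minimize
p=r.read_camera("top"); q=r.read_camera("side")
def fit(p,c,z,yaw,L,W,sign,rnd=False):
    img=cv2.GaussianBlur(cv2.cvtColor(p["color"],cv2.COLOR_RGB2GRAY),(0,0),.7).astype(np.float32)
    t=np.linspace(-.46,.46,40)
    def samp(v,d):
        x,y,a=v
        if rnd: th=np.linspace(0,2*np.pi,120); l=np.c_[np.cos(th),np.sin(th)]*(L/2+d)
        else: l=np.r_[np.c_[t*L,0*t+W/2+d],np.c_[t*L,0*t-W/2-d],np.c_[0*t+L/2+d,t*W],np.c_[0*t-L/2-d,t*W]]
        R=np.array([[np.cos(a),-np.sin(a)],[np.sin(a),np.cos(a)]])
        P=np.c_[l@R.T+[x,y],np.full(len(l),z)]
        m=pix(p,P).astype(np.float32)
        return cv2.remap(img,m[None,:,0],m[None,:,1],cv2.INTER_CUBIC)
    f=lambda v:-sign*np.mean(np.clip(sign*(samp(v,-2.5)-samp(v,2.5)),-10,60))*sign
    best=min((minimize(f,[c[0]+i,c[1]+j,yaw],method="Nelder-Mead",options=dict(initial_simplex=[[c[0]+i,c[1]+j,yaw],[c[0]+i+4,c[1]+j,yaw],[c[0]+i,c[1]+j+4,yaw],[c[0]+i,c[1]+j,yaw+.1]])) for i in(-5,0,5) for j in(-5,0,5)),key=lambda s:s.fun)
    return best.x,best.fun
for n,c,yaw,L,W,s,rd in [("honeycomb_pan",(613,-265),0,62,62,1,True),("charcoal_pan",(444,-318),.06,94,58,-1,False),("magnesia_pan",(452,289),-.42,82,82,1,False),("brick_pan",(633,235),-.19,132,82,1,False)]:
    print(n,fit(p,c,7,yaw,L,W,s,rd),fit(q,c,7,yaw,L,W,s,rd))
print(fit(p,(587,-8),145,0,44,44,1,True),fit(q,(587,-8),145,0,44,44,1,True))
print("brick",fit(p,(590,-6),77,0,114,64,1),fit(q,(590,-6),77,0,114,64,1))
print("char",fit(p,(587,-8),129,0,76,40,-1),fit(q,(587,-8),129,0,76,40,-1))
mm=[]
for pp in(p,q):
    mm.append(np.hstack([ortho(pp,(587,-8),z,h=65)[::1,::1] for z in(145,129,101)]))
cv2.imwrite("pics/st.png",np.vstack(mm))
```

```text
honeycomb_pan (array([ 614.53, -267.07,   -0.19]), np.float64(-34.82845687866211)) (array([ 613.23, -262.49,    0.2 ]), np.float64(-25.816743850708008))
charcoal_pan (array([ 441.93, -318.76,    0.07]), np.float64(-42.83473587036133)) (array([ 439.95, -311.09,    0.06]), np.float64(-19.146997451782227))
magnesia_pan (array([450.24, 290.69,  -0.43]), np.float64(-39.479366302490234)) (array([448.05, 290.49,  -0.43]), np.float64(-42.17605972290039))
brick_pan (array([632.01, 235.56,  -0.2 ]), np.float64(-41.02067947387695)) (array([630.64, 235.92,  -0.2 ]), np.float64(-39.68134307861328))
(array([589.51,  -2.81,   0.07]), np.float64(-32.985389709472656)) (array([588.08,  -0.57,   0.06]), np.float64(-34.9683837890625))
brick (array([598.34,  -6.44,  -0.04]), np.float64(-46.4249382019043)) (array([596.04,  -1.98,  -0.06]), np.float64(-30.64518165588379))
char (array([592.87,  -5.68,   0.02]), np.float64(-54.14396286010742)) (array([588.66,  24.85,   0.05]), np.float64(-46.3943977355957))
```

View pics/st.png

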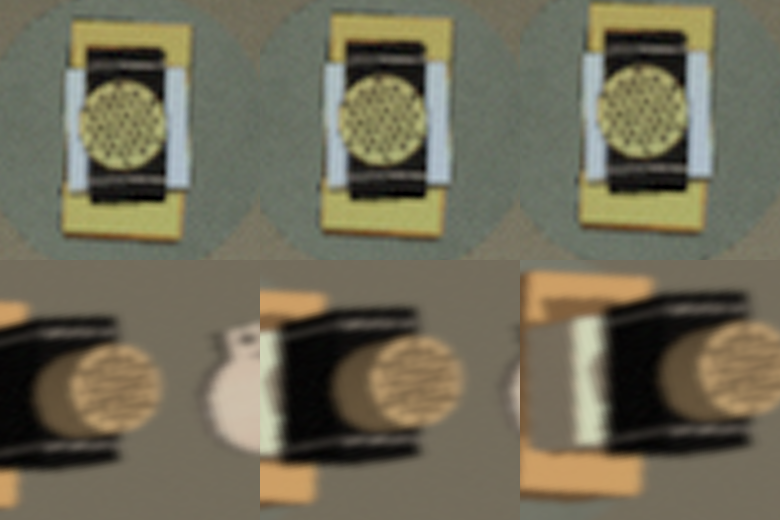

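```bash
cat >> h.py <<'E'
def to(s,x,y,z,psi):
    from scipy.spatial.transform import Rotation as Ro
    w=s["eef_rot"]; R=Ro.from_quat([w[1],w[2],w[3],w[0]])
    T=Ro.from_matrix([[np.cos(psi),np.sin(psi),0],[np.sin(psi),-np.cos(psi),0],[0,0,-1]])
    return R.inv().apply(np.array([x,y,z])-s["eef_pos"]), np.degrees((R.inv()*T).as_rotvec())
E
python3 -c "
from h import *;from workcell import r;s=r.state()
print(to(s,589,-2,231,np.pi))
print(to(s,400,-230,231,1.7))"
```

```text
(array([ 550.58, -315.76,    0.27]), array([  -0.  ,    0.  , -159.38]))
(array([ 293.41, -168.9 ,    0.27]), array([ -0.  ,   0.  , -76.79]))
```

```bash
python3 -m crank '{"steps":[20,-11,0,0,0,-5, 60,-35,0,0,0,-15, 110,-63,0,0,0,-25, 160,-92,0,0,0,-35, 215,-123,0,0,0,-45, 265,-152,0,0,0,-55, 320,-184,0,0,0,-65, 370,-212,0,0,0,-75, 425,-244,0,0,0,-85, 475,-272,0,0,0,-95, 520,-298,0,0,0,-105, 550,-316,0,0,0,-115]}' -1; python3 -c "
from h import *;from workcell import r;s=r.state()
print(to(s,589,-2,180,np.pi))"
```

```text
clock: 3.8
eef_pos: [589.5, 0.1, 231.0]
eef_rot: [-0.0, 0.374, 0.927, 0.0]
force: [-0.5, 0.0, -0.0]
grip_width: 1.001
finger_force: 0.0
(array([-1.11, -1.85, 51.02]), array([  0.  ,  -0.01, -43.97]))
```

```bash
python3 -m crank '{"steps":[-1,-2,10,0,0,-10, -1,-2,20,0,0,-20, -1,-2,30,0,0,-30, -1,-2,40,0,0,-39, -1,-2,48,0,0,-44, -1,-2,51,0,0,-44]}' -1
python3 - <<'E'
from h import *;from workcell import r;s=r.state()
print(to(s,589,-2,134,np.pi))
p=r.read_camera("side"); t=r.read_camera("top")
print(pix(p,s["eef_pos"]),pix(t,s["eef_pos"]))
a=cv2.resize(p["color"][150:270,240:400],None,fx=2.5,fy=2.5,interpolation=2)
b=cv2.resize(t["color"][180:300,240:400],None,fx=2.5,fy=2.5,interpolation=2)
cv2.imwrite("pics/a1.png",np.hstack([a,b])[...,::-1])
E
```

```text
clock: 4.55
eef_pos: [587.5, -4.1, 179.9]
eef_rot: [-0.0, 0.004, 1.0, 0.0]
force: [-0.4, 0.2, 0.1]
grip_width: 1.002
finger_force: 0.0
(array([-1.49,  2.1 , 45.88]), array([ 0.  , -0.03, -0.42]))
[[325.  207.5]] [[319.07 243.72]]
```

View pics/a1.png

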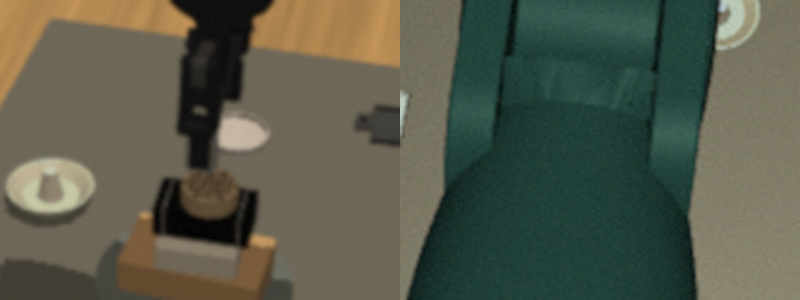

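Run:
```python
from h import *;from workcell import r
p=r.read_camera("side")
for z in(180,193):
  for y in (38.5,53): print(z,y,pix(p,[[587.5,y,z],[576.5,y,z],[598.5,y,z]]))
```

```text
180 38.5 [[320.16 221.11]
 [326.17 222.06]
 [314.18 220.16]]
180 53 [[318.43 225.96]
 [324.5  226.94]
 [312.39 224.99]]
193 38.5 [[320.41 215.33]
 [326.47 216.28]
 [314.38 214.39]]
193 53 [[318.67 220.16]
 [324.79 221.13]
 [312.57 219.2 ]]
```

```bash
python3 -m crank '{"steps":[-1,1,10,0,0,0, -2,2,22,0,0,0, -2,2,34,0,0,0, -2,2,42,0,0,0, -2,2,46,0,0,0, -2,2,46,0,0,0]}' -1 && python3 -m crank '{"steps":[0,0,0,0,0,0, 0,0,0,0,0,0, 0,0,0,0,0,0, 0,0,0,0,0,0, 0,0,0,0,0,0, 0,0,0,0,0,0, 0,0,0,0,0,0, 0,0,0,0,0,0]}' 1 25
```

```text
clock: 5.45
eef_pos: [589.6, -2.1, 134.1]
eef_rot: [-0.0, 0.003, 1.0, 0.0]
force: [-0.4, -0.3, -0.6]
grip_width: 0.998
finger_force: 0.0
clock: 6.45
eef_pos: [589.9, -2.1, 134.7]
eef_rot: [0.0, 0.003, 1.0, -0.0]
force: [-1.9, 0.5, 5.5]
grip_width: 0.498
finger_force: 24.9
```

```bash
python3 -m crank '{"steps":[0,0,-3,0,0,0, 0,0,-10,0,0,0, 0,0,-25,0,0,0, 0,0,-45,0,0,0, 0,0,-60,0,0,0, 0,0,-66,0,0,0]}' && python3 -m crank '{"steps":[-1,-10,0,0,0,0, -3,-30,0,0,0,0, -6,-60,0,0,0,0, -9,-95,0,0,0,0, -12,-130,0,0,0,0, -16,-165,0,0,0,0, -19,-200,0,0,0,0, -22,-232,0,0,0,0, -25,-255,0,0,0,0, -25,-263,0,0,0,0, -25,-263,0,0,0,0]}'
python3 - <<'E'
from h import *;from workcell import r;s=r.state()
print(to(s,614.5,-265.5,7,np.pi))
p=r.read_camera("side"); t=r.read_camera("top")
a=cv2.resize(p["color"][130:250,250:410],None,fx=2.5,fy=2.5,interpolation=2)
b=cv2.resize(t["color"][180:300,260:420],None,fx=2.5,fy=2.5,interpolation=2)
cv2.imwrite("pics/a2.png",np.hstack([a,b])[...,::-1])
E
```

```text
clock: 7.2
eef_pos: [590.2, -2.2, 201.8]
eef_rot: [0.001, 0.003, 1.0, -0.0]
force: [-0.2, -0.6, -0.4]
grip_width: 0.499
finger_force: 25.5
clock: 8.57
eef_pos: [612.8, -265.4, 200.0]
eef_rot: [-0.0, 0.004, 1.0, 0.0]
force: [-0.8, -0.5, -0.4]
grip_width: 0.498
finger_force: 25.5
(array([ -1.82,  -0.19, 193.05]), array([ 0.02, -0.02, -0.4 ]))
```

View pics/a2.png

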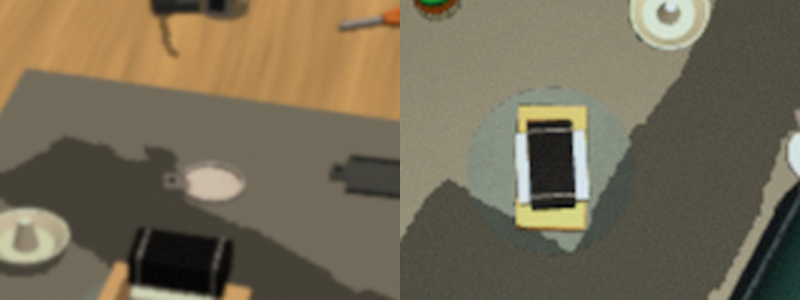

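```bash
python3 -m crank '{"steps":[-1,0,10,0,0,0, -2,0,30,0,0,0, -2,0,60,0,0,0, -2,0,90,0,0,0, -2,0,120,0,0,0, -2,0,145,0,0,0, -2,0,165,0,0,0, -2,0,178,0,0,0, -2,0,184,0,0,0, -2,0,188,0,0,0, -2,0,190,0,0,0, -2,0,190,0,0,0]}'
python3 - <<'E'
from h import *;from workcell import r;s=r.state()
print(to(s,614.5,-265.5,7,np.pi))
p=r.read_camera("side")
a=cv2.resize(p["color"][150:240,280:400],None,fx=4,fy=4,interpolation=2)
cv2.imwrite("pics/a3.png",a[...,::-1])
E
```

```text
clock: 10.18
eef_pos: [615.1, -265.4, 10.6]
eef_rot: [0.0, 0.003, 1.0, -0.0]
force: [0.3, 0.1, -0.7]
grip_width: 0.5
finger_force: 25.5
(array([ 0.57, -0.11,  3.57]), array([-0.01,  0.02, -0.39]))
```

View pics/a3.png

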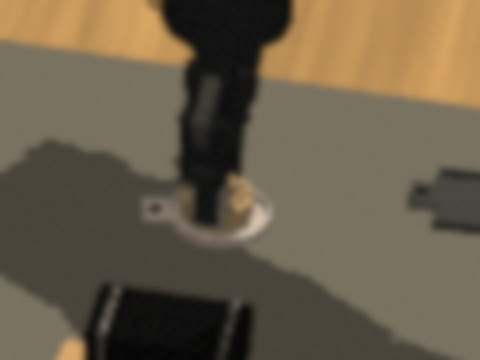

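```bash
python3 -m crank '{"steps":[2,0,0,0,0,0, 2,0,1.5,0,0,0, 2,0,2.5,0,0,0, 2,0,3,0,0,0, 2,0,3.5,0,0,0, 2,0,3.5,0,0,0]}'
```

```text
clock: 10.98
eef_pos: [612.9, -265.3, 7.7]
eef_rot: [0.0, 0.003, 1.0, -0.0]
force: [-5.0, 1.3, 13.2]
grip_width: 0.496
finger_force: 26.7
```

```bash
python3 -m crank '{"steps":[0,0,0,0,0,0, 0,0,0,0,0,0, 0,0,0,0,0,0, 0,0,-1,0,0,0, 0,0,-5,0,0,0, 0,0,-15,0,0,0, 0,0,-40,0,0,0, 0,0,-75,0,0,0, 0,0,-115,0,0,0, 0,0,-150,0,0,0, 0,0,-170,0,0,0, 0,0,-175,0,0,0]}' -1
python3 - <<'E'
from h import *;from workcell import r;s=r.state()
p=r.read_camera("side"); t=r.read_camera("top")
for q in (p,t):
    for l in("honeycomb","charcoal","honeycomb_pan"):
        b=r.boxes_of(q,l)
        if b: x,y,w,h=b[0]["extent"]; print(l,b[0]["conf"],ray(q,(x+w/2,y+h/2),{"honeycomb":12,"charcoal":120,"honeycomb_pan":4}[l]))
# charcoal top by dark mask in stack window, top cam
o=ortho(t,(590,-5),129,h=65); g=o.max(2)
R=rect(g<75,(590,-5),h=65,k=41); print("charcoal",R[:4])
cv2.drawContours(o,[R[4].astype(int)],0,(0,0,255),1)
a=cv2.resize(p["color"][150:215,280:400],(480,260),interpolation=2)[...,::-1]
cv2.imwrite("pics/a4.png",np.hstack([a,o]))
print(to(s,590,-4,180,np.pi))
E
```

```text
clock: 12.48
eef_pos: [613.4, -265.5, 183.6]
eef_rot: [0.001, 0.003, 1.0, -0.001]
force: [0.1, -0.2, -0.9]
grip_width: 1.0
finger_force: 0.0
honeycomb 0.62 [ 608.81 -256.17]
charcoal 0.98 [588.16   1.29]
honeycomb_pan 0.53 [ 612.53 -243.13]
honeycomb 0.42 [ 613.81 -258.75]
charcoal 0.56 [585.12  -8.68]
charcoal (array([593.83,  -6.03]), 54.62226486206055, 37.683448791503906, np.float32(0.022723198))
(array([ 25.14, 261.38,   3.23]), array([-0.07,  0.13, -0.39]))
```

View pics/a4.png

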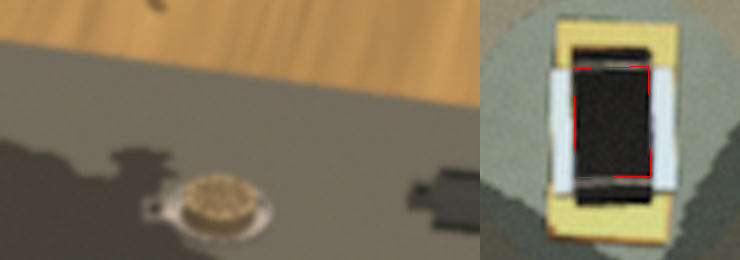

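```bash
python3 -m crank '{"steps":[1,10,0,0,0,0, 3,35,0,0,0,0, 6,70,0,0,0,0, 9,110,0,0,0,-1, 12,150,0,0,0,-1.5, 15,185,0,0,0,-1.5, 18,215,0,0,0,-1.5, 20,240,2,0,0,-1.5, 22,255,4,0,0,-1.5, 22,260,10,0,0,-1.5, 22,260,20,0,0,-1.5, 22,260,20,0,0,-1.5]}' -1; python3 -c "
from h import *;from workcell import r;s=r.state()
print(to(s,593,-5,109.5,np.pi+.02))"
```

```text
clock: 14.38
eef_pos: [592.2, -5.7, 160.7]
eef_rot: [-0.001, -0.009, 1.0, 0.0]
force: [-0.8, 0.2, 0.8]
grip_width: 0.996
finger_force: 0.0
(array([-0.88,  0.65, 51.16]), array([ 0.01, -0.1 , -0.07]))
```

```bash
python3 -m crank '{"steps":[-1,0.5,8,0,0,0, -1,0.5,20,0,0,0, -1,0.5,34,0,0,0, -1,0.5,45,0,0,0, -1,0.5,50,0,0,0, -1,0.5,51,0,0,0, -1,0.5,51,0,0,0]}' -1 && python3 -m crank '{"steps":[0,0,0,0,0,0, 0,0,0,0,0,0, 0,0,0,0,0,0, 0,0,0,0,0,0, 0,0,0,0,0,0, 0,0,0,0,0,0, 0,0,0,0,0,0, 0,0,0,0,0,0]}' 1 30 && python3 -m crank '{"steps":[0,0,-3,0,0,0, 0,0,-10,0,0,0, 0,0,-25,0,0,0, 0,0,-45,0,0,0, 0,0,-65,0,0,0, 0,0,-85,0,0,0, 0,0,-90,0,0,0, 0,0,-90,0,0,0]}';  python3 -c "
from h import *;from workcell import r;s=r.state()
print(to(s,442,-317.5,200,np.pi+.065))"
```

```text
clock: 15.25
eef_pos: [593.8, -4.6, 111.1]
eef_rot: [0.0, -0.01, 1.0, -0.0]
force: [0.6, 0.1, 0.4]
grip_width: 1.004
finger_force: 0.0
clock: 16.25
eef_pos: [593.8, -4.6, 111.1]
eef_rot: [0.0, -0.01, 1.0, -0.0]
force: [-0.2, -0.3, 6.5]
grip_width: 0.461
finger_force: 30.9
clock: 17.25
eef_pos: [593.7, -4.6, 200.9]
eef_rot: [0.0, -0.01, 1.0, -0.0]
force: [-0.1, -0.4, -1.2]
grip_width: 0.459
finger_force: 30.3
(array([ 157.78, -309.85,    0.89]), array([-0.  ,  0.02, -2.61]))
```

```bash
python3 -m crank '{"steps":[5,-10,0,0,0,0, 17,-33,0,0,0,-0.5, 34,-66,0,0,0,-1, 52,-102,0,0,0,-1.5, 70,-138,0,0,0,-2, 88,-174,0,0,0,-2.5, 107,-210,0,0,0,-2.6, 126,-246,0,0,0,-2.6, 143,-280,0,0,0,-2.6, 155,-303,0,0,0,-2.6, 158,-310,0,0,0,-2.6, 158,-310,0,0,0,-2.6]}'
python3 - <<'E'
from h import *;from workcell import r;s=r.state()
print(to(s,442,-317.5,30,np.pi+.065))
t=r.read_camera("top");o=ortho(t,(590,-5),101,h=65);g=cv2.cvtColor(o,cv2.COLOR_BGR2HSV)
for nm,z,m in(("mag",101,lambda h:(h[...,1]<75)&(h[...,2]>150)),("brick",77,lambda h:(h[...,1]>75)&(h[...,2]>110))):
    o=ortho(t,(590,-5),z,h=75);h=cv2.cvtColor(cv2.GaussianBlur(o,(5,5),0),cv2.COLOR_BGR2HSV)
    M=m(h)
    R=rect(M,(590,-5),h=75,k=15) ; print(nm,R[:4])
cv2.imwrite("pics/a5.png",np.hstack([o,ortho(t,(590,-5),101,h=75)]))
E
```

```text
clock: 18.75
eef_pos: [441.4, -317.6, 200.4]
eef_rot: [-0.0, -0.032, 0.999, 0.0]
force: [-0.3, 0.4, -0.1]
grip_width: 0.461
finger_force: 30.3
(array([ -0.69,  -0.05, 170.42]), array([ 0.04, -0.02, -0.05]))
mag (array([594.96,  -6.31]), 65.17992401123047, 64.67268371582031, np.float32(0.0298419))
brick (array([552.91,  -4.05]), 64.88475036621094, 26.518733978271484, np.float32(1.5300027))
```

View pics/a5.png

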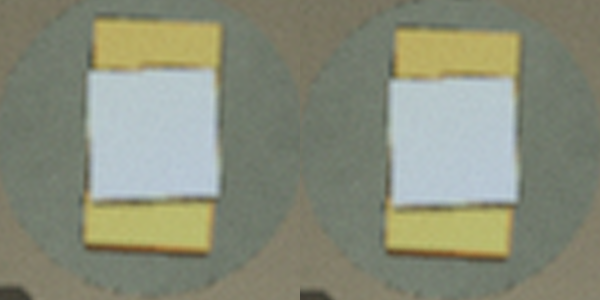

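```bash
python3 -m crank '{"steps":[-0.5,0,10,0,0,0, -0.5,0,30,0,0,0, -0.5,0,60,0,0,0, -0.5,0,90,0,0,0, -0.5,0,120,0,0,0, -0.5,0,145,0,0,0, -0.5,0,163,0,0,0, -0.5,0,174,0,0,0, -0.5,0,179,0,0,0, -0.5,0,182,0,0,0, -0.5,0,184,0,0,0, -0.5,0,184,0,0,0]}'
python3 - <<'E'
from h import *;from workcell import r;s=r.state()
print(to(s,442,-317.5,12,np.pi+.065))
p=r.read_camera("side")
a=cv2.resize(p["color"][150:240,340:460],None,fx=4,fy=4,interpolation=2)
cv2.imwrite("pics/a6.png",cv2.convertScaleAbs(a[...,::-1],alpha=2))
E
```

```text
clock: 20.3
eef_pos: [442.3, -317.7, 17.0]
eef_rot: [0.0, -0.032, 0.999, -0.0]
force: [0.1, -0.9, -0.3]
grip_width: 0.46
finger_force: 30.4
(array([0.29, 0.22, 4.96]), array([-0.01,  0.01, -0.01]))
```

View pics/a6.png

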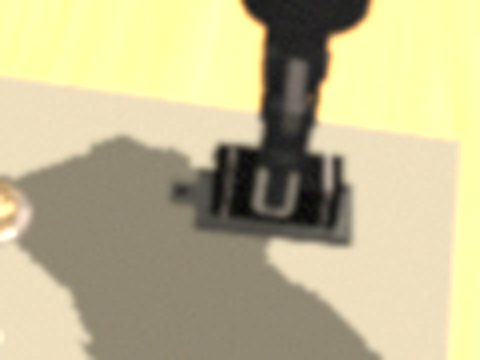

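```bash
python3 -m crank '{"steps":[0,0,1.5,0,0,0, 0,0,3,0,0,0, 0,0,4,0,0,0, 0,0,5,0,0,0, 0,0,5,0,0,0]}'
```

```text
clock: 20.98
eef_pos: [442.2, -317.6, 12.1]
eef_rot: [0.0, -0.032, 0.999, -0.0]
force: [-1.4, 2.4, 6.4]
grip_width: 0.461
finger_force: 31.2
```

```bash
python3 -m crank '{"steps":[0,0,0,0,0,0, 0,0,0,0,0,0, 0,0,0,0,0,0, 0,0,-1,0,0,0, 0,0,-5,0,0,0, 0,0,-15,0,0,0, 0,0,-40,0,0,0, 0,0,-75,0,0,0, 0,0,-110,0,0,0, 0,0,-130,0,0,0, 0,0,-140,0,0,0, 0,0,-140,0,0,0]}' -1
python3 - <<'E'
from h import *;from workcell import r;s=r.state()
p=r.read_camera("side")
a=cv2.resize(p["color"][170:230,360:440],None,fx=4,fy=4,interpolation=2)
cv2.imwrite("pics/a7.png",cv2.convertScaleAbs(a[...,::-1],alpha=2))
print(to(s,595,-5.3,152,np.pi+.03))
E
```

```text
clock: 22.48
eef_pos: [442.3, -317.7, 152.1]
eef_rot: [0.0, -0.032, 0.999, -0.0]
force: [0.1, 1.8, -0.6]
grip_width: 0.999
finger_force: 0.0
(array([-172.58,  301.86,    0.08]), array([-0.03,  0.03,  2.  ]))
```

View pics/a7.png

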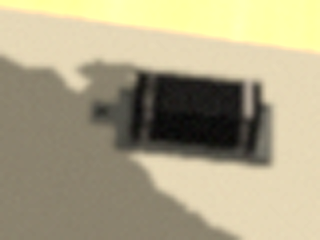

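```bash
python3 -m crank '{"steps":[-5,9,0,0,0,0, -20,35,0,0,0,0.5, -40,70,0,0,0,1, -60,105,0,0,0,1.5, -80,140,0,0,0,2, -100,175,0,0,0,2, -120,210,0,0,0,2, -140,245,0,0,0,2, -158,276,0,0,0,2, -169,296,0,0,0,2, -172.5,302,0,0,0,2, -172.5,302,0,0,0,2]}' -1; python3 -c "
from h import *;from workcell import r;s=r.state()
print(to(s,595,-5.3,80.5,np.pi+.03))"
```

```text
clock: 24.02
eef_pos: [594.5, -4.8, 151.3]
eef_rot: [-0.0, -0.015, 1.0, 0.0]
force: [-0.4, -0.6, 0.5]
grip_width: 1.0
finger_force: 0.0
(array([-0.56, -0.5 , 70.8 ]), array([ 0.  , -0.05,  0.03]))
```

```bash
python3 -m crank '{"steps":[-0.5,-0.5,8,0,0,0, -0.5,-0.5,22,0,0,0, -0.5,-0.5,38,0,0,0, -0.5,-0.5,53,0,0,0, -0.5,-0.5,64,0,0,0, -0.5,-0.5,70,0,0,0, -0.5,-0.5,71,0,0,0, -0.5,-0.5,71,0,0,0]}' -1 && python3 -m crank '{"steps":[0,0,0,0,0,0, 0,0,0,0,0,0, 0,0,0,0,0,0, 0,0,0,0,0,0, 0,0,0,0,0,0, 0,0,0,0,0,0]}' 1 35 && python3 -m crank '{"steps":[0,0,-3,0,0,0, 0,0,-10,0,0,0, 0,0,-25,0,0,0, 0,0,-45,0,0,0, 0,0,-65,0,0,0, 0,0,-85,0,0,0, 0,0,-90,0,0,0, 0,0,-90,0,0,0]}';  python3 -c "
from h import *;from workcell import r;s=r.state()
for y in (np.pi-.43,np.pi/2-.43,1.5*np.pi-.43): print(to(s,450.2,290.6,170,y))"
```

```text
clock: 25.02
eef_pos: [595.6, -5.6, 81.1]
eef_rot: [0.0, -0.015, 1.0, -0.0]
force: [0.1, 0.1, 0.2]
grip_width: 1.004
finger_force: 0.0
clock: 25.78
eef_pos: [595.5, -5.6, 81.4]
eef_rot: [0.0, -0.015, 1.0, -0.0]
force: [-0.9, 0.4, 5.7]
grip_width: 0.735
finger_force: 38.7
clock: 26.78
eef_pos: [595.4, -5.6, 170.9]
eef_rot: [0.0, -0.015, 1.0, -0.0]
force: [-0.1, 0.1, -1.8]
grip_width: 0.741
finger_force: 38.8
(array([136.24, 300.38,   0.87]), array([ 0.  ,  0.02, 26.35]))
(array([136.24, 300.38,   0.87]), array([  0.02,   0.02, 116.35]))
(array([136.24, 300.38,   0.87]), array([ -0.02,   0.02, -63.65]))
```

```bash
python3 -m crank '{"steps":[4,9,0,0,0,1, 15,33,0,0,0,4, 30,66,0,0,0,7, 45,100,0,0,0,10, 61,135,0,0,0,13, 77,170,0,0,0,16, 93,205,0,0,0,19, 109,240,0,0,0,22, 123,272,0,0,0,25, 133,293,0,0,0,26, 136,300.5,0,0,0,26.3, 136,300.5,0,0,0,26.3]}'
python3 - <<'E'
from h import *;from workcell import r;s=r.state()
print(to(s,450.2,290.6,10,np.pi-.43))
t=r.read_camera("top")
o=ortho(t,(595,-5),77,h=75);h=cv2.cvtColor(cv2.GaussianBlur(o,(5,5),0),cv2.COLOR_BGR2HSV)
R=rect((h[...,1]>75)&(h[...,2]>110),(595,-5),h=75,k=31); print(R[:4])
E
```

```text
clock: 28.28
eef_pos: [450.1, 290.8, 170.5]
eef_rot: [-0.0, 0.213, 0.977, -0.0]
force: [0.1, -0.2, -1.8]
grip_width: 0.737
finger_force: 38.8
(array([ -0.27,  -0.09, 160.48]), array([-0.03, -0.02,  0.09]))
(array([597.43,  -6.04]), 115.41233825683594, 65.39694213867188, np.float32(-0.046840787))
```

```bash
python3 -m crank '{"steps":[0,0,10,0,0,0, 0,0,28,0,0,0, 0,0,55,0,0,0, 0,0,83,0,0,0, 0,0,110,0,0,0, 0,0,132,0,0,0, 0,0,147,0,0,0, 0,0,154,0,0,0, 0,0,158,0,0,0, 0,0,160,0,0,0, 0,0,160,0,0,0]}'
python3 - <<'E'
from h import *;from workcell import r;s=r.state()
print(to(s,450.2,290.6,6.4,np.pi-.43))
p=r.read_camera("side")
a=cv2.resize(p["color"][350:470,300:440],None,fx=4,fy=4,interpolation=2)
cv2.imwrite("pics/a8.png",a[...,::-1])
E
```

```text
clock: 29.7
eef_pos: [450.6, 290.8, 11.0]
eef_rot: [0.0, 0.213, 0.977, 0.0]
force: [-0.4, -0.1, -1.1]
grip_width: 0.741
finger_force: 38.8
(array([ 0.26, -0.33,  4.61]), array([0.02, 0.02, 0.05]))
```

View pics/a8.png

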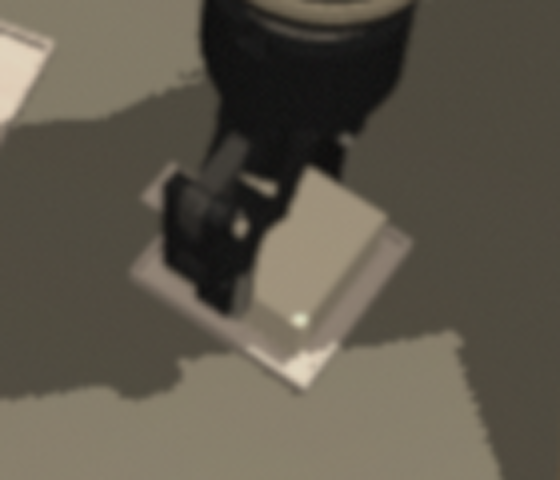

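```bash
python3 -m crank '{"steps":[1.4,-0.6,0,0,0,0, 1.4,-0.6,2,0,0,0, 1.4,-0.6,3.5,0,0,0, 1.4,-0.6,4.5,0,0,0, 1.4,-0.6,5,0,0,0, 1.4,-0.6,5,0,0,0]}'
```

```text
clock: 30.5
eef_pos: [448.8, 290.8, 6.4]
eef_rot: [0.0, 0.213, 0.977, 0.0]
force: [-3.6, -2.1, 13.2]
grip_width: 0.737
finger_force: 40.4
```

```bash
python3 -m crank '{"steps":[0,0,0,0,0,0, 0,0,0,0,0,0, 0,0,0,0,0,0, 0,0,-1,0,0,0, 0,0,-5,0,0,0, 0,0,-15,0,0,0, 0,0,-40,0,0,0, 0,0,-75,0,0,0, 0,0,-110,0,0,0, 0,0,-130,0,0,0, 0,0,-140,0,0,0, 0,0,-140,0,0,0]}' -1
python3 - <<'E'
from h import *;from workcell import r;s=r.state()
print(to(s,597.5,-5.5,130,np.pi-.047))
p=r.read_camera("side")
a=cv2.resize(p["color"][360:460,310:430],None,fx=4,fy=4,interpolation=2)
cv2.imwrite("pics/a9.png",a[...,::-1])
E
```

```text
clock: 32.0
eef_pos: [449.0, 290.9, 146.1]
eef_rot: [0.0, 0.213, 0.977, 0.0]
force: [-0.1, 0.6, -0.2]
grip_width: 0.997
finger_force: 0.0
(array([-258.32, -207.74,   16.15]), array([  0.03,   0.04, -21.89]))
```

View pics/a9.png

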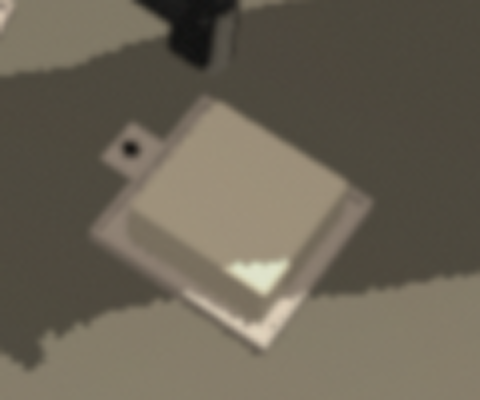

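```bash
python3 -m crank '{"steps":[-8,-6,0,0,0,-1, -30,-24,0,0,0,-4, -57,-46,0,0,0,-7, -84,-68,0,0,0,-10, -112,-90,2,0,0,-13, -140,-113,4,0,0,-16, -168,-135,6,0,0,-19, -196,-158,8,0,0,-21.9, -222,-179,11,0,0,-21.9, -245,-197,14,0,0,-21.9, -258,-207.5,16,0,0,-21.9, -258,-207.5,16,0,0,-21.9]}' -1; python3 -c "
from h import *;from workcell import r;s=r.state()
print(to(s,597.5,-5.5,51.5,np.pi-.047))"
```

```text
clock: 33.55
eef_pos: [597.1, -6.1, 129.1]
eef_rot: [-0.0, 0.024, 1.0, 0.0]
force: [-1.0, 1.1, -0.2]
grip_width: 1.001
finger_force: 0.0
(array([-0.48,  0.57, 77.63]), array([ 0.  , -0.06, -0.05]))
```

```bash
python3 -m crank '{"steps":[0,0.5,8,0,0,0, 0,0.5,24,0,0,0, 0,0.5,42,0,0,0, 0,0.5,58,0,0,0, 0,0.5,70,0,0,0, 0,0.5,76,0,0,0, 0,0.5,77.5,0,0,0, 0,0.5,77.5,0,0,0]}' -1 && python3 -m crank '{"steps":[0,0,0,0,0,0, 0,0,0,0,0,0, 0,0,0,0,0,0, 0,0,0,0,0,0, 0,0,0,0,0,0, 0,0,0,0,0,0]}' 1 50 && python3 -m crank '{"steps":[0,0,-3,0,0,0, 0,0,-10,0,0,0, 0,0,-25,0,0,0, 0,0,-45,0,0,0, 0,0,-65,0,0,0, 0,0,-80,0,0,0, 0,0,-85,0,0,0, 0,0,-85,0,0,0]}';  python3 -c "
from h import *;from workcell import r;s=r.state()
print(to(s,632,235.7,137,np.pi-.20))"
```

```text
clock: 34.55
eef_pos: [597.3, -4.7, 52.6]
eef_rot: [0.0, 0.023, 1.0, -0.0]
force: [-0.3, 0.8, 0.4]
grip_width: 0.998
finger_force: 0.0
clock: 35.3
eef_pos: [597.4, -4.9, 53.0]
eef_rot: [0.0, 0.023, 1.0, -0.0]
force: [-2.5, 0.4, 6.7]
grip_width: 0.734
finger_force: 55.5
clock: 36.3
eef_pos: [597.2, -4.8, 137.3]
eef_rot: [0.0, 0.023, 1.0, -0.0]
force: [-0.1, -0.4, -1.8]
grip_width: 0.737
finger_force: 55.0
(array([-23.52, 241.82,   0.33]), array([-0.  ,  0.01,  8.77]))
```

```bash
python3 -m crank '{"steps":[-1,8,0,0,0,0.5, -3,28,0,0,0,1.5, -6,55,0,0,0,2.5, -9,85,0,0,0,3.5, -12,115,0,0,0,4.5, -14,145,0,0,0,5.5, -17,175,0,0,0,6.5, -20,205,0,0,0,7.5, -22,228,0,0,0,8.3, -23.5,239,0,0,0,8.8, -23.5,242,0,0,0,8.8, -23.5,242,0,0,0,8.8]}' && python3 -m crank '{"steps":[0,0,8,0,0,0, 0,0,24,0,0,0, 0,0,46,0,0,0, 0,0,70,0,0,0, 0,0,90,0,0,0, 0,0,105,0,0,0, 0,0,114,0,0,0, 0,0,119,0,0,0, 0,0,122,0,0,0, 0,0,122,0,0,0]}'
python3 - <<'E'
from h import *;from workcell import r;s=r.state()
print(to(s,632,235.7,10,np.pi-.20))
p=r.read_camera("side")
a=cv2.resize(p["color"][290:410,200:340],None,fx=4,fy=4,interpolation=2)
cv2.imwrite("pics/a10.png",a[...,::-1])
E
```

```text
clock: 37.8
eef_pos: [631.9, 235.5, 137.1]
eef_rot: [-0.0, 0.1, 0.995, -0.0]
force: [-0.1, -0.7, -1.2]
grip_width: 0.737
finger_force: 55.0
clock: 39.05
eef_pos: [632.1, 235.9, 15.5]
eef_rot: [0.0, 0.1, 0.995, 0.0]
force: [-1.0, -0.0, -0.9]
grip_width: 0.736
finger_force: 55.0
(array([ 0.07, -0.25,  5.48]), array([ 0.01,  0.02, -0.02]))
```

View pics/a10.png

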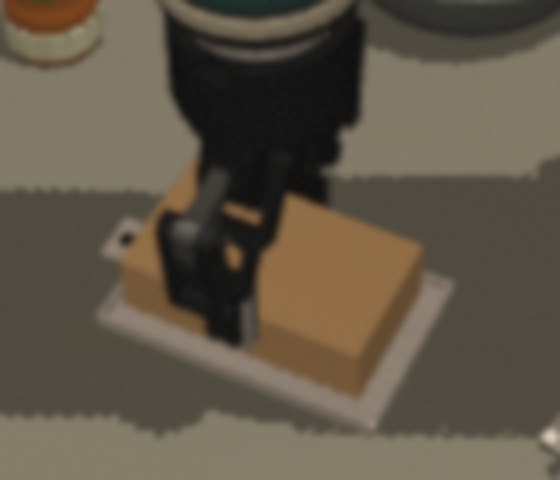

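```bash
python3 -m crank '{"steps":[0,0,2,0,0,0, 0,0,4,0,0,0, 0,0,5,0,0,0, 0,0,5.7,0,0,0, 0,0,5.7,0,0,0]}'
```

```text
clock: 39.72
eef_pos: [631.9, 235.9, 10.0]
eef_rot: [0.0, 0.1, 0.995, 0.0]
force: [-3.2, -0.9, 4.5]
grip_width: 0.739
finger_force: 55.8
```

```bash
python3 -m crank '{"steps":[0,0,0,0,0,0, 0,0,0,0,0,0, 0,0,0,0,0,0, 0,0,-1,0,0,0, 0,0,-5,0,0,0, 0,0,-15,0,0,0, 0,0,-40,0,0,0, 0,0,-75,0,0,0, 0,0,-110,0,0,0, 0,0,-150,0,0,0, 0,0,-190,0,0,0, 0,0,-190,0,0,0]}' -1
python3 - <<'E'
from workcell import r;import cv2
p=r.read_camera("side")
a=cv2.resize(p["color"][180:460,190:440],None,fx=2.1,fy=2.1,interpolation=2)
cv2.imwrite("pics/a11.png",a[...,::-1])
E
```

```text
clock: 41.22
eef_pos: [633.2, 236.2, 203.5]
eef_rot: [0.003, 0.1, 0.995, 0.001]
force: [-0.2, -0.2, -0.1]
grip_width: 1.0
finger_force: 0.0
```

View pics/a11.png

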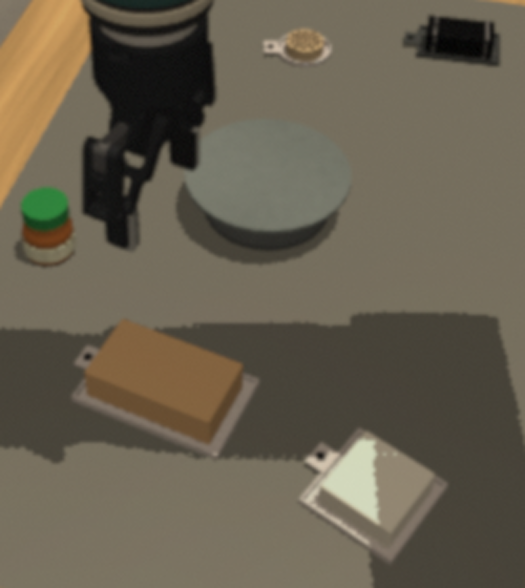

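All four blocks lie flat in their pans and the jar has not moved. The gripper is open and well clear at about 200 mm up.

```bash
python3 -c "
from workcell import r
print(r.close_job())"
```

```text
the job is handed in; nothing more can be done
None
```

All four blocks are in their own pans, let go and lying flat in the last camera view, and the job was handed in at about 41 s on the clock; the hand-in call returned no verdict.

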